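Lift the infuser out to drain on a telescoping tea stand

TASK

Lift the tea infuser ball out of the yellow mug to drain: squeeze the orange release button on the handle of the telescoping tea stand and, keeping it squeezed, draw the handle up smoothly without jerking, past the first stop to the second and last one. Finish while holding it there, fully extended and with the button still squeezed well in, so that your grip alone carries it. Leave the mug and the other things on the shelf where they are.

Things in the scene. Friction and masses are not known exactly. Their poses are not given: they have to be found in the camera images.
- stand: Tea stand fixed to the shelf: dark steel foot 84 x 100 x 10 mm, aluminium post 34 mm in diameter, black collar (40 mm in diameter) with its top at 130 mm. Origin on the post's axis at shelf height; z up; x points from the post to the mug; y across the handle, from button side to plain side
- handle (a point): Centre of the black block handle on top of the rod that slides up out of the post: on the post's axis, 168 mm above the shelf with the rod down. Block 32 mm (stand x) by 36 mm (stand y) by 54 mm high; 45 mm wide in y with the button, 40 with it pressed. Nothing above it. With rod, arm and ball 0.2 to 0.4 kg. A 7 mm steel arm leaves it to +x, 18 mm below this point
- button_face (a point): Centre of the outer face of the orange push button on the handle's -y side, 27 mm from the handle's centre, same height; 20 mm wide (stand x), 34 mm high, 9 mm proud. It is pressed to +y, into the handle: gripping the handle from above across y, one finger on the button and one on the plain side, squeezes it
- ball (a point): Centre of the steel mesh infuser ball, 42 mm in diameter, rigidly hung from the end of the arm 100 mm from the post's axis; 42 mm above the shelf with the rod down, inside the mug
- riser (a joint): Height of the sliding rod in m: 0 down (the start), 0.055 first stop (ball half in the mug, one red band of the rod out of the post), 0.110 second stop (ball clear, both bands out), 0.111 end of travel. Button out: locked at a stop with about 1 mm of play. Button in: slides freely, also through the first stop, with about 1.2 N of friction, and sinks if let go
- button (a joint): How far the release button is in, in m: 0 out, 0.005 fully in. It is sprung: about 2 N to begin, 6.3 N fully in. The lock lets go when it is in more than about 0.003
- mug: Loose yellow ceramic mug 86 mm in diameter, 95 mm high, standing under the ball with its handle turned away from the post. Origin at the centre of its underside, z up
- jar: Bystander: loose glass jar with aluminium screw cap, 76 mm in diameter, 125 mm high, to one side of the stand. Origin at the centre of its underside
- tin: Bystander: loose green tea tin, 70 mm in diameter, 100 mm high, to the other side of the stand. Origin at the centre of its underside
- rest: Bystander: loose blue folded plastic spoon rest, a trough 120 mm long (its x) by 74 mm wide and 26 mm high. Origin at the centre of its underside
Not all that is in view belongs to the job. What is meant by the mug is not pink or purple, and is the larger of those in its own colour.

How it is judged:
By the outcome, as a careful person would: the job done as asked, in the order asked, and still so for the second after the job is handed in, while the arm keeps its last pose, push and grip.
It also fails if it takes over 30 s, if anything falls off the work surface, if the arm or the gripper's body presses on something with over 40 N, if the wrist force passes 120 N, or if a joint passes its speed limit or range.

ROBOT

A 7-joint arm with a two-finger parallel gripper is mounted at the origin on the work surface. World frame = base frame: x ahead of the robot, y to its left, z up, the work surface at z = 0. Lengths are in mm, angles in rad, forces in N, time in s.
With the tool pointing down it reaches from about 400 to 850 mm from the base axis. Payload 6.9 kg.
Tool frame: the origin (TCP) lies midway between the tips of the shut fingers; the grasp point (between the pads) lies 19 mm behind it; z points along the fingers, y is the line along which they close (so a half turn about z gives the same grasp; the last joint's range is limited). The gripper opens to 85 mm and grips with 20 to 120 N. Pads are 22 mm wide; open, the fingers measure 114 mm over their backs; the gripper's body (76 mm by 85 mm) begins 54 mm behind the grasp point. The pads swing forward as they close: fully open they stand 13 mm farther back than shut.
Start: joints at [1.361, 0.507, -0.238, 1.5, 0.126, 1.149, -0.155], TCP at [193.487, -594.283, 192.975] pointing down, gripper open.
Joint ranges: [-3.08, 3.08], [-0.24, 2.05], [-1.43, 1.35], [0, 2.5], [-1.52, 4.66], [0.17, 1.96], [-2.89, 2.89]. Speed limits (rad/s): [2.39, 2.39, 3.14, 3.14, 3.14, 3.14, 3.14].

INTERFACE

Orientations are given as a unit quaternion [w, x, y, z].
In Python, from plant import r gives the robot as it stands.
- The arm moves only by the tool send_rows, never from a script. Its argument "increments" is a list of rows, each an object with "gripper": the opening in per cent of the stroke, from 0 (shut) to 100 (fully open); "xyz": the shift along the tool's x, y, z each as a share of 0.03 m, from -1 to 1, a list of three; "dr": the turn, a rotation vector about the tool's x, y, z each as a share of 90 degrees, from -1 to 1, a list of three. A call has 1 to 20 rows; each row shifts and turns the commanded pose from where the row before left it, along the tool's axes as they then stand; what a row does not reach is not made up. A row lasts 1/12 s, in which the tool goes at most 41.7 mm and 7.16 degrees, less where a joint would pass 70% of its speed; a pose out of reach is approached as far as the arm can. A call with a number of a shift or a turn outside -1 to 1 is refused whole. A call with a gripper value outside its range is refused whole. The fingers move at their own pace and stop on an object; the grip force is fixed at half the most. Time passes only in rows, so rows that do not move let the fingers close. It gives the time, the measured TCP pose, the force, the opening and the grip force at its end, in the units of the state.
- r.get_state(): the state, without advancing time (a new reading comes with each control period).
- r.capture(name): name is "scene" or "top" or "wrist"; returns a dict with "color" (420x560x3 uint8, red, green, blue), "camera_matrix" (3x3 intrinsics, pixels), "rvec" (rotation vector, rad) and "tvec" (3), from world to camera coordinates, as OpenCV has them; the wrist camera has in their place "tool_from_camera" (4x4, takes a point from camera to tool coordinates, whose origin is the TCP and whose axes are the flange's). Camera axes: x right, y down, z forward; pixel columns grow to the right and rows downward; lengths in mm; the calibration is good to about 2 mm. A picture is of the moment at which its call begins: read the wrist's pose just before it. There is no depth.
- r.hand_in(): hands the job in; it is judged then, once.
Trained networks look in the newest picture that a camera, given by its name, has taken for a name from the list of things; names that differ only in an ending like _2 or _b are one class to them, and where a whole thing is asked for, a point or a joint stands for the part that bears it (a point fixed in the world has none). Each returns a list of dicts, best first, with "conf" (0 to 1); they miss things now and then, are a little off and sometimes report something else, mostly with a low value. They report only what shows in the picture. A call takes as long as a camera call. They do not tell look-alikes from the thing itself.
- r.find_in(camera, target): "box" ([left, top, width, height] in pixels, round what is visible of it).
- r.masks_of(camera, target): "pixels" (420x560 bool, what is visible of it) and "box" ([left, top, width, height] in pixels, round what is visible of it).
The state is a dict: "clock": time; "qpos": joint angles; "qd": joint speeds; "effort": joint torques, N m; "tcp_pos": TCP position; "ee_rot": TCP orientation; "contact_force": force on the tool from outside, world axes, zero at the start; "wrist_torque": the same for the moment, N m; "finger_gap": finger opening in mm; "grip_force": force on a finger pad.
Only numpy, scipy, OpenCV 4.12 (cv2) and the standard library are available. Lean on these libraries where they do the work, as an engineer would, in place of code of your own. Each camera call takes 0.05 s, during which the arm holds its last target. There are 200 camera calls.

## Working session

There is one attempt and no reset: what is moved stays moved. The work goes in short steps, Python scripts to look and compute and a tool call to move; the robot and the scene stay as the last step left them, time stands still between calls to the robot, and variables do not carry over. Pictures are saved under pics/ and viewed, at most 10 in all, crops included, and the job is handed in when it is done.

Besides the shell and the picture viewer there is one more tool, called after "Request:" by a JSON object that holds its "name" and its "arguments", one argument or row to a line. send_rows: Moves the arm, as the interface text tells. Shift numbers are shares of 0.03 m and turn numbers shares of 90 degrees, none past 1 either way. Its arguments: {"type":"object","properties":{"increments":{"type":"array"}},"required":["increments"]}

```bash
mkdir -p pics; cat > h.py <<'E'
import numpy as np,cv2
from plant import r
def cap(n,f=None):
    c=r.capture(n)
    if f: cv2.imwrite('pics/'+f,c['color'][:,:,::-1])
    return c
def ray(c,uv):
    R=cv2.Rodrigues(np.array(c['rvec'],float))[0];t=np.array(c['tvec'],float).ravel()
    d=R.T@np.linalg.inv(c['camera_matrix'])@np.array([uv[0],uv[1],1.]);return -R.T@t,d
def atz(c,uv,z):
    o,d=ray(c,uv);return o+d*(z-o[2])/d[2]
def proj(c,P):
    return cv2.projectPoints(np.array(P,float).reshape(-1,1,3),np.array(c['rvec'],float),np.array(c['tvec'],float),np.array(c['camera_matrix'],float),None)[0].reshape(-1,2)
E
python3 - <<'E'
from h import *
np.set_printoptions(precision=1,suppress=True)
s=r.get_state();print(s['tcp_pos'],s['ee_rot'],s['clock'],s['contact_force'])
ims=[]
for n in('scene','top'):
    c=cap(n);ims.append(c['color'][:,:,::-1]);print(n,ray(c,(280,210)))
    for t in('stand','handle','button_face','mug','ball','jar','tin','rest'):
        print(t,[(np.array(d['box']),round(d['conf'],2)) for d in r.find_in(n,t)][:4])
cv2.imwrite('pics/a.png',ims[0]);cv2.imwrite('pics/b.png',ims[1])
E
```

```text
[ 193.3 -593.8  192.2] [-0.   1.   0.2 -0. ] 0.0 [0.3 0.9 0.4]
scene (array([ 915.8, -252.3,  886. ]), array([-0.4,  0.4, -0.8]))
stand [(array([222. , 208.6,  65.7,  82.1]), 0.58)]
handle [(array([231.1, 210.4,  58.5,  81.3]), 0.61)]
button_face [(array([181.2, 300.3,  45.2,  49.9]), 0.57), (array([229.2, 226.6,  10.7,  13.7]), 0.51)]
mug [(array([218.8, 186.3,  25.6,  38.9]), 0.96), (array([356.8, 241.9,  46.2,  60.1]), 0.92), (array([257.4, 254.2,  40. ,  62.1]), 0.64), (array([297.1, 318.9,  34.7,  44.3]), 0.6)]
ball []
jar [(array([183. , 301.4,  44.8,  49.1]), 0.57)]
tin [(array([301.1, 207.2,  34.9,  49.2]), 0.86)]
rest [(array([139.7, 236. ,  57.2,  53.2]), 0.97)]
top (array([ 478. ,   66.8, 1234.8]), array([ 0.1, -0. , -1. ]))
stand [(array([287.9, 170.7,  46.7,  73.9]), 0.89)]
handle [(array([300.4, 174.6,  30.4,  52.1]), 0.94)]
button_face [(array([326. , 215.7,   4.1,   8.8]), 0.41)]
mug [(array([301.5, 102.6,  31.3,  39.3]), 0.95), (array([265.9, 266.3,  37.1,  31.1]), 0.89), (array([202.3, 105.5,  52.7,  47.5]), 0.82), (array([288.4, 155.3,  39.2,  46.5]), 0.6)]
ball [(array([298.1, 174.2,  34.6,  59.1]), 0.84), (array([327. , 217.7,   5.3,   6.3]), 0.34)]
jar [(array([367.2, 167.6,  41.1,  42.7]), 0.61), (array([296.9, 175.5,  32.1,  57.3]), 0.2)]
tin [(array([223.7, 174.7,  32.2,  34.4]), 0.61), (array([296.6, 175.2,  35.1,  58.7]), 0.53)]
rest [(array([352. , 253.5,  34.4,  52.8]), 0.86)]
```

View pics/a.png

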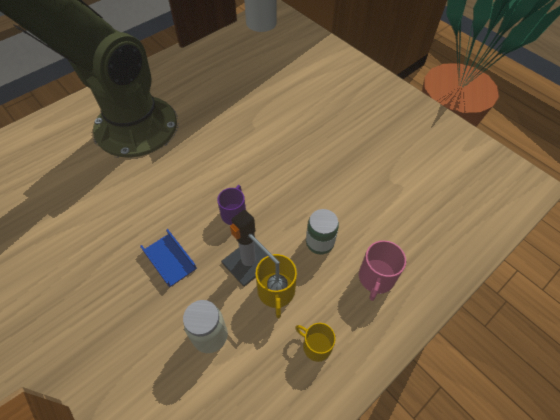

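View pics/b.png

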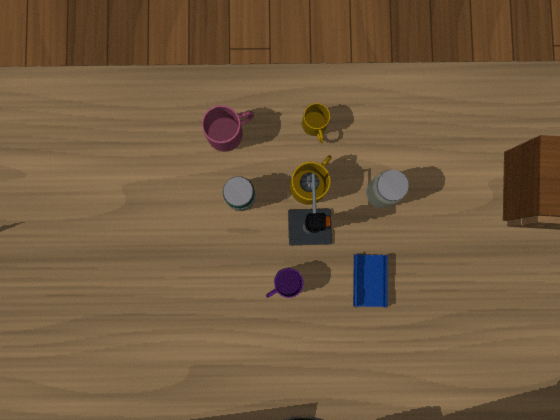

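The scene view shows the stand at (245,245) with its orange button at (235,230). The large yellow mug is at (277,280), with the jar at (204,325) and the tin at (322,230). In the top view the handle is at (316,222), its button at (328,222) and the mug at (311,183). A tall wooden box stands at (535,190).

```bash
python3 - <<'E'
from h import *
np.set_printoptions(precision=1,suppress=True)
C={}
for n in('scene','top'):
    c=C[n]=cap(n);hsv=cv2.cvtColor(c['color'],cv2.COLOR_RGB2HSV)
    x0,y0=((215,195),(295,200))[n=='top']
    sub=hsv[y0:y0+65,x0:x0+50].astype(int)
    o=(sub[...,0]<12)&(sub[...,1]>190)&(sub[...,2]>90)
    b=(sub[...,2]<45)
    for nm,m in(('or',o),('bk',b)):
        k,l,st,ce=cv2.connectedComponentsWithStats(m.astype('uint8'))
        for i in np.argsort(-st[1:,4])[:2]+1: print(n,nm,ce[i]+[x0,y0],st[i]+[x0,y0,0,0,0])
c=C['top'];im=c['color'];
crop=cv2.resize(im[150:260,270:420],None,fx=4,fy=4,interpolation=cv2.INTER_CUBIC)
c2=C['scene']['color'];cr2=cv2.resize(c2[190:320,200:300],None,fx=4,fy=4,interpolation=cv2.INTER_CUBIC)
H=max(len(crop),len(cr2));A=np.zeros((H,800,3),'uint8')
cr2=cr2[:,:];crop=crop[:,:400]
A[:len(crop),:400]=crop;A[:len(cr2),400:800]=cr2
cv2.imwrite('pics/c.png',A[:600,:,::-1])
for uv,z in(((316,222),195),((328,222),168),((311,183),95),((310,227),10),((391,185),125),((238,191),100),((316,118),70),((288,281),70)):print(uv,z,atz(c,uv,z))
print('wood box',atz(c,(505,220),0),atz(c,(540,137),100))
E
```

```text
scene bk [246.2 232.4] [239 219  15  26 223]
scene bk [234.2 221.8] [233 221   3   3   5]
top or [326. 217.] [326 217   1   1   1]
top or [328. 225.] [328 225   1   1   1]
top bk [316. 222.] [304 212  27  23 425]
top bk [330.7 238.8] [330 237   2   5   6]
(316, 222) 195 [550.4 -23.7 195. ]
(328, 222) 168 [552.  -50.5 168. ]
(311, 183) 95 [643.1 -23.2  95. ]
(310, 227) 10 [551.7 -25.6  10. ]
(391, 185) 125 [ 632.4 -191.3  125. ]
(238, 191) 100 [626.6 136.4 100. ]
(316, 118) 70 [794.9 -39.2  70. ]
(288, 281) 70 [429.7  29.6  70. ]
wood box [ 563.4 -486.9    0. ] [ 738.5 -528.6  100. ]
```

View pics/c.png

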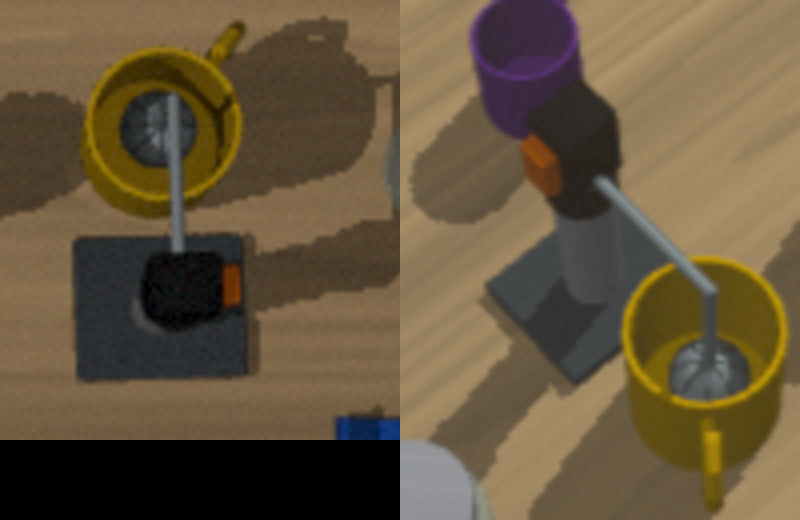

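```bash
python3 - <<'E'
from h import *
from scipy.spatial.transform import Rotation as Ro
np.set_printoptions(precision=3,suppress=True)
c=cap('top')
cr=lambda x,y:(270+x/4-.375,150+y/4-.375)
P=[atz(c,cr(*p),10) for p in((73,240),(243,236),(247,376),(77,380))]
print(np.array(P),np.mean(P,0))
print('yaw',np.degrees([np.arctan2(*(P[0]-P[3])[[1,0]]),np.arctan2(*(P[1]-P[2])[[1,0]]),np.arctan2(-(P[1]-P[0])[0],(P[1]-P[0])[1])]))
print('handle',atz(c,cr(190,280),195),'armend',atz(c,cr(175,97),150),'arm base',atz(c,cr(178,250),150))
s=r.get_state();q=s['ee_rot'];print(s['tcp_pos'],q);M=Ro.from_quat([q[1],q[2],q[3],q[0]]).as_matrix();print(M)
sc=cap('scene');h=np.array([552,-26,0.])
print(proj(c,[h+[0,0,195],h+[0,-27,168],h+[-16,18,195],h+[16,-18,195]]),proj(sc,[h+[0,-27,168],h+[0,0,195],h+[100,0,150]]))
# target delta in tool axes
print(M.T@(np.array([552,-26,270])-s['tcp_pos']),np.degrees(np.arctan2(M[1,0],M[0,0])))
E
```

```text
[[593.112  25.479  10.   ]
 [594.281 -74.124  10.   ]
 [512.381 -74.657  10.   ]
 [511.254  24.361  10.   ]] [552.757 -24.735  10.   ]
yaw [   0.783    0.373 -179.328]
handle [555.104 -26.054 195.   ] armend [654.258 -24.13  150.   ] arm base [574.105 -24.156 150.   ]
[ 193.515 -594.293  193.012] [0.    0.988 0.157 0.   ]
[[ 0.951  0.31   0.   ]
 [ 0.31  -0.951 -0.   ]
 [ 0.     0.    -1.   ]]
[[317.129 221.185]
 [329.221 221.982]
 [308.208 229.347]
 [326.023 213.046]] [[233.014 232.73 ]
 [242.682 217.97 ]
 [276.436 262.895]]
[ 516.844 -429.348  -76.993] 18.038873888379317
```

Request:
{"name": "send_rows", "arguments": {
  "increments": [
    {"gripper": 100, "xyz": [0, 0, -0.4], "dr": [0, 0, 0.065]},
    {"gripper": 100, "xyz": [0, 0, -0.8], "dr": [0, 0, 0.065]},
    {"gripper": 100, "xyz": [0, 0, -0.8], "dr": [0, 0, 0.065]},
    {"gripper": 100, "xyz": [0.3, -0.5, -0.3], "dr": [0, 0, 0]},
    {"gripper": 100, "xyz": [0.57, -0.9, 0], "dr": [0, 0, 0]},
    {"gripper": 100, "xyz": [0.57, -0.9, 0], "dr": [0, 0, 0]},
    {"gripper": 100, "xyz": [0.57, -0.9, 0], "dr": [0, 0, 0]},
    {"gripper": 100, "xyz": [0.57, -0.9, 0], "dr": [0, 0, 0]},
    {"gripper": 100, "xyz": [0.57, -0.9, 0], "dr": [0, 0, 0]},
    {"gripper": 100, "xyz": [0.57, -0.9, 0], "dr": [0, 0, 0]},
    {"gripper": 100, "xyz": [0.57, -0.9, 0], "dr": [0, 0, 0]},
    {"gripper": 100, "xyz": [0.57, -0.9, 0], "dr": [0, 0, 0]},
    {"gripper": 100, "xyz": [0.57, -0.9, 0], "dr": [0, 0, 0]},
    {"gripper": 100, "xyz": [0.57, -0.9, 0], "dr": [0, 0, 0]},
    {"gripper": 100, "xyz": [0.57, -0.9, 0], "dr": [0, 0, 0]},
    {"gripper": 100, "xyz": [0.57, -0.9, 0], "dr": [0, 0, 0]},
    {"gripper": 100, "xyz": [0.57, -0.9, 0], "dr": [0, 0, 0]},
    {"gripper": 100, "xyz": [0.57, -0.9, 0], "dr": [0, 0, 0]},
    {"gripper": 100, "xyz": [0.57, -0.9, 0], "dr": [0, 0, 0]},
    {"gripper": 100, "xyz": [0.57, -0.9, 0], "dr": [0, 0, 0]}
  ]
}}

```text
clock: 2.77
tcp_pos: [472.5, -142.9, 262.0]
ee_rot: [0.0, 1.0, 0.005, 0.0]
contact_force: [0.4, -0.7, 0.5]
finger_gap: 85.4
grip_force: 0.0
```

Request:
{"name": "send_rows", "arguments": {
  "increments": [
    {"gripper": 100, "xyz": [0.57, -0.85, 0], "dr": [0, 0, 0]},
    {"gripper": 100, "xyz": [0.57, -0.85, 0], "dr": [0, 0, 0]},
    {"gripper": 100, "xyz": [0.57, -0.85, 0], "dr": [0, 0, 0]},
    {"gripper": 100, "xyz": [0.55, -0.75, 0], "dr": [0, 0, 0]},
    {"gripper": 100, "xyz": [0.36, -0.45, 0], "dr": [0, 0, 0]},
    {"gripper": 100, "xyz": [0.1, -0.14, 0], "dr": [0, 0, 0]},
    {"gripper": 100, "xyz": [0, 0, 0], "dr": [0, 0, 0]},
    {"gripper": 100, "xyz": [0, 0, 0], "dr": [0, 0, 0]}
  ]
}}

```text
clock: 3.43
tcp_pos: [552.2, -28.1, 261.7]
ee_rot: [0.0, 1.0, 0.005, -0.0]
contact_force: [-0.1, -0.9, -0.5]
finger_gap: 85.5
grip_force: 0.0
```

```bash
python3 - <<'E'
from h import *
from scipy.spatial.transform import Rotation as Ro
np.set_printoptions(precision=2,suppress=True)
s=r.get_state();q=s['ee_rot'];print(s['tcp_pos'],q)
M=Ro.from_quat([q[1],q[2],q[3],q[0]]).as_matrix()
w=cap('wrist');im=w['color'].copy();T=np.array(w['tool_from_camera']);K=np.array(w['camera_matrix'])
print(T)
def pw(P):
    t=M.T@(np.array(P)-s['tcp_pos']);p=K@(np.linalg.inv(T)@np.r_[t,1])[:3];return p[:2]/p[2]
h=np.array([553,-25.5,0])
for z,col in((195,(255,0,0)),(141,(0,255,0))):
    pts=np.array([pw(h+[a,b,z]) for a,b in((16,18),(16,-18),(-16,-18),(-16,18))]);print(pts)
    cv2.polylines(im,[pts.round().astype(int).reshape(-1,1,2)],True,col,1)
np.save('w.npy',w['color'])
cv2.imwrite('pics/d.png',im[:,:,::-1])
print([ (d['box'],d['conf']) for d in r.find_in('wrist','handle')][:2],[ (d['box'],d['conf']) for d in r.find_in('wrist','button_face')][:2])
E
```

```text
[552.23 -28.06 261.73] [ 0.  1.  0. -0.]
[[   0.     -0.95   -0.3    75.99]
 [   1.      0.     -0.     -1.99]
 [   0.     -0.3     0.95 -180.77]
 [   0.      0.      0.      1.  ]]
[[249.78 183.83]
 [301.71 184.34]
 [300.34 227.69]
 [250.29 227.21]]
[[254.25 168.73]
 [297.42 169.16]
 [296.41 205.87]
 [254.54 205.47]]
[([252.3, 47.4, 58.1, 178.4], 0.58)] [([296.2, 181.3, 14.4, 36.0], 0.54)]
```

View pics/d.png

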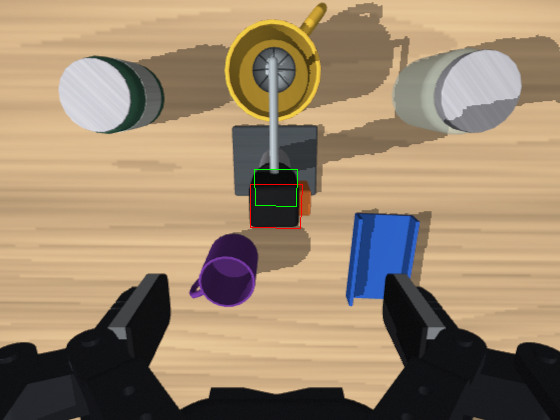

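The wrist view confirms the estimate: the outlined handle top (250–301, 184–227) sits on the real one, with the button at (304,200). I'll descend now.

Request:
{"name": "send_rows", "arguments": {
  "increments": [
    {"gripper": 100, "xyz": [0.02, -0.02, 0.3], "dr": [0, 0, 0]},
    {"gripper": 100, "xyz": [0, 0, 0.6], "dr": [0, 0, 0]},
    {"gripper": 100, "xyz": [0, 0, 0.7], "dr": [0, 0, 0]},
    {"gripper": 100, "xyz": [0, 0, 0.7], "dr": [0, 0, 0]},
    {"gripper": 100, "xyz": [0, 0, 0.7], "dr": [0, 0, 0]},
    {"gripper": 100, "xyz": [0, 0, 0.5], "dr": [0, 0, 0]},
    {"gripper": 100, "xyz": [0, 0, 0.3], "dr": [0, 0, 0]},
    {"gripper": 100, "xyz": [0, 0, 0.1], "dr": [0, 0, 0]},
    {"gripper": 80, "xyz": [0, 0, 0], "dr": [0, 0, 0]},
    {"gripper": 70, "xyz": [0, 0, 0], "dr": [0, 0, 0]},
    {"gripper": 65, "xyz": [0, 0, 0], "dr": [0, 0, 0]},
    {"gripper": 60, "xyz": [0, 0, 0], "dr": [0, 0, 0]}
  ]
}}

```text
clock: 4.58
tcp_pos: [554.1, -26.9, 145.9]
ee_rot: [0.0, 1.0, 0.004, 0.001]
contact_force: [0.1, -0.1, 0.4]
finger_gap: 51.3
grip_force: 0.0
```

```bash
python3 - <<'E'
from h import *
w=cap('wrist')['color'];s=cap('scene')['color']
A=np.hstack([cv2.resize(w,(400,300)),cv2.resize(s[170:290,180:340],(400,300),interpolation=2)])
cv2.imwrite('pics/e.png',A[:,:,::-1])
E
```

```text
(no output)
```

View pics/e.png

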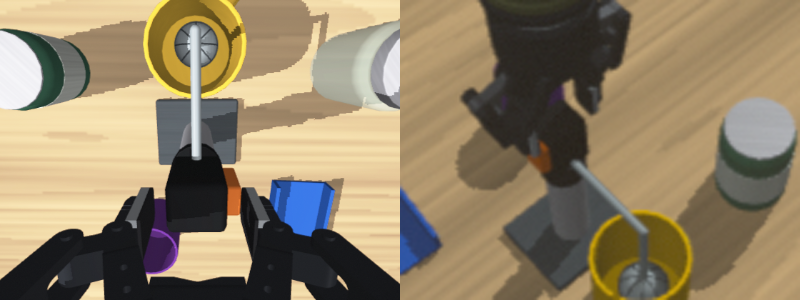

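```bash
python3 - <<'E'
from h import *
from scipy.spatial.transform import Rotation as Ro
s=r.get_state();q=s['ee_rot'];M=Ro.from_quat([q[1],q[2],q[3],q[0]]).as_matrix()
w=cap('wrist');im=w['color'].copy();T=np.array(w['tool_from_camera']);K=np.array(w['camera_matrix'])
def pw(P):
    t=M.T@(np.array(P)-s['tcp_pos']);p=K@(np.linalg.inv(T)@np.r_[t,1])[:3];return p[:2]/p[2]
c=cap('scene');sc=c['color'].copy();h=np.array([553,-25.5,0])
t=np.array(s['tcp_pos'])
def dr(P,col):
    cv2.polylines(im,[np.array([pw(p) for p in P]).round().astype(int).reshape(-1,1,2)],True,col,1)
    cv2.polylines(sc,[proj(c,P).round().astype(int).reshape(-1,1,2)],True,col,1)
dr([h+[a,-27,168+b] for a,b in((10,17),(10,-17),(-10,-17),(-10,17))],(0,255,255))
for sg in(1,-1):dr([t+[a,sg*25.6,b] for a,b in((11,38),(11,4),(-11,4),(-11,38))],(255,0,0))
A=np.hstack([im[150:420,130:430],cv2.resize(sc[190:270,200:290],(304,270),interpolation=2)])
cv2.imwrite('pics/f.png',cv2.resize(A,(800,357))[:,:,::-1])
E
```

```text
(no output)
```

View pics/f.png

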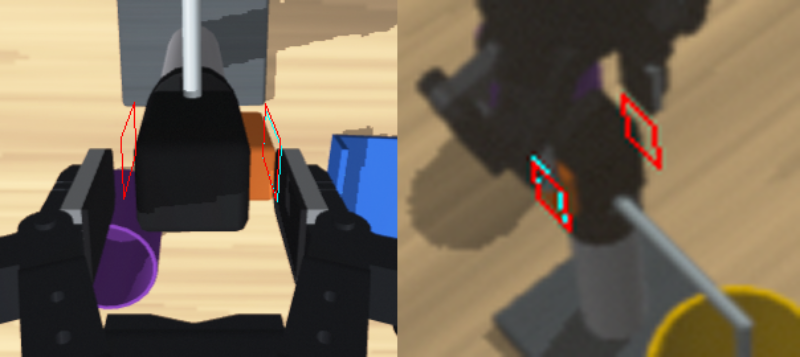

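```bash
python3 - <<'E'
from h import *
np.set_printoptions(precision=1,suppress=True)
w=cap('wrist');T=np.array(w['tool_from_camera']);K=np.array(w['camera_matrix'])
for nm,(u,v),y in(('L tip front',(112,150),-25.6),('L top front',(112,215),-25.6),('L tip back',(112,222),-25.6),('R tip front',(275,150),25.6),('R bottom back',(298,283),25.6)):
    d=T[:3,:3]@np.linalg.inv(K)@[130+u*.755,150+v*.755,1];o=T[:3,3]
    print(nm,o+d*(y-o[1])/d[1])
# handle top front/back edges at z=195 -> tool z = 145.9-195
    
for (u,v) in((140,140),(248,140),(138,225),(248,225)):
    d=T[:3,:3]@np.linalg.inv(K)@[130+u*.755,150+v*.755,1];o=T[:3,3];print('handle top',o+d*(-49.1-o[2])/d[2])
E
```

```text
L tip front [ 14.5 -25.6 -53.3]
L top front [ -3.5 -25.6 -58.7]
L tip back [ -5.5 -25.6 -59.3]
R tip front [  3.6  25.6 -30.6]
R bottom back [-13.9  25.6 -74.4]
handle top [ 15.7 -17.9 -49.1]
handle top [ 15.7  14.1 -49.1]
handle top [-13.4 -19.5 -49.1]
handle top [-13.4  15.  -49.1]
```

```bash
python3 - <<'E'
from h import *
s=r.get_state();t=np.array(s['tcp_pos']);print(t,s['finger_gap'])
w=cap('wrist')['color'];c=cap('scene');k=6
sc=cv2.resize(c['color'][175:260,205:272],None,fx=k,fy=k,interpolation=2)
sc=np.clip(sc.astype(float)*1.8,0,255).astype('uint8')
for sg in(1,-1):
  for z,col in((0,(255,0,0)),(20,(0,255,0)),(40,(0,128,255))):
    P=(proj(c,[t+[11,sg*25.6,z],t+[-11,sg*25.6,z]])-[205,175]+.5)*k
    cv2.line(sc,*[tuple(int(v) for v in p) for p in P],col,1)
ww=np.clip(cv2.resize(w[220:420,150:410],None,fx=1.5,fy=1.5,interpolation=2).astype(float)*1.8,0,255).astype('uint8')
H=max(len(sc),len(ww));A=np.zeros((H,sc.shape[1]+ww.shape[1],3),'uint8');A[:len(sc),:sc.shape[1]]=sc;A[:len(ww),sc.shape[1]:]=ww
print(A.shape);cv2.imwrite('pics/g.png',A[:,:800,::-1])
E
```

```text
[553.62153982 -26.95312139 145.26662801] 50.87085582932839
(510, 792, 3)
```

View pics/g.png

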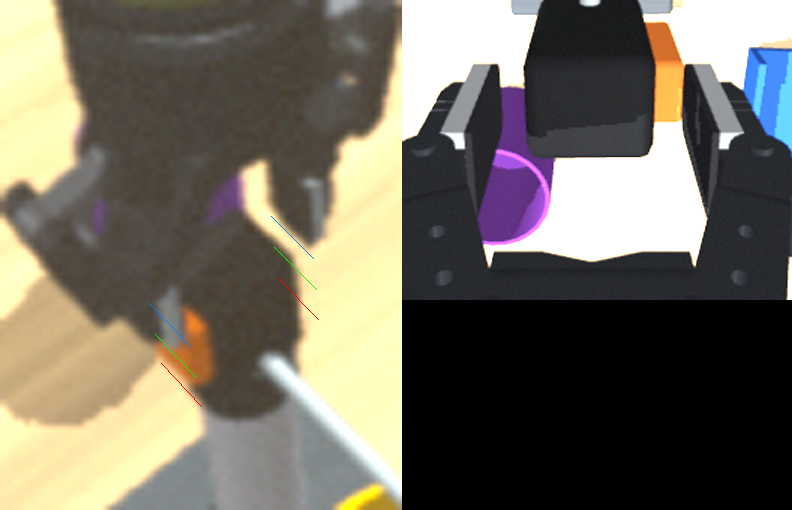

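The left finger tip in the scene view is at about (180,345) and the right one at about (310,240), which is higher on the handle than the stated TCP implies. Closing slowly will show what the fingers meet: about 45 to 40 mm on the button, 36 mm on bare block.

Request:
{"name": "send_rows", "arguments": {
  "increments": [
    {"gripper": 54, "xyz": [0, 0, 0], "dr": [0, 0, 0]},
    {"gripper": 52, "xyz": [0, 0, 0], "dr": [0, 0, 0]},
    {"gripper": 50, "xyz": [0, 0, 0], "dr": [0, 0, 0]},
    {"gripper": 50, "xyz": [0, 0, 0], "dr": [0, 0, 0]},
    {"gripper": 50, "xyz": [0, 0, 0], "dr": [0, 0, 0]}
  ]
}}

```text
clock: 5.35
tcp_pos: [553.5, -26.9, 145.0]
ee_rot: [-0.0, 1.0, 0.004, -0.0]
contact_force: [-0.2, 0.1, 0.1]
finger_gap: 42.6
grip_force: 0.1
```

Request:
{"name": "send_rows", "arguments": {
  "increments": [
    {"gripper": 62, "xyz": [0, 0, 0], "dr": [0, 0, 0]},
    {"gripper": 62, "xyz": [0, 0, 0], "dr": [0, 0, 0]},
    {"gripper": 62, "xyz": [0, 0, 0.2], "dr": [0, 0, 0]},
    {"gripper": 62, "xyz": [0, 0, 0.2], "dr": [0, 0, 0]},
    {"gripper": 62, "xyz": [0, 0, 0.2], "dr": [0, 0, 0]},
    {"gripper": 62, "xyz": [0, 0, 0], "dr": [0, 0, 0]},
    {"gripper": 62, "xyz": [0, 0, 0], "dr": [0, 0, 0]}
  ]
}}

```text
clock: 5.93
tcp_pos: [553.0, -26.9, 126.3]
ee_rot: [-0.0, 1.0, 0.004, -0.001]
contact_force: [-0.1, -0.6, 0.1]
finger_gap: 53.1
grip_force: 0.2
```

```bash
python3 - <<'E'
from h import *
s=r.get_state();t=np.array(s['tcp_pos']);print(t,s['finger_gap'])
w=cap('wrist')['color'];c=cap('scene');k=6
sc=cv2.resize(c['color'][175:260,205:272],None,fx=k,fy=k,interpolation=2)
sc=np.clip(sc.astype(float)*2.2,0,255).astype('uint8')
ww=np.clip(cv2.resize(w[220:420,150:410],None,fx=1.5,fy=1.5,interpolation=2).astype(float)*2.2,0,255).astype('uint8')
A=np.zeros((510,792,3),'uint8');A[:len(sc),:sc.shape[1]]=sc;A[:len(ww),sc.shape[1]:]=ww
cv2.imwrite('pics/i.png',A[:,:,::-1])
E
```

```text
[552.99494235 -26.92129944 126.27035513] 53.05920836251561
```

View pics/i.png

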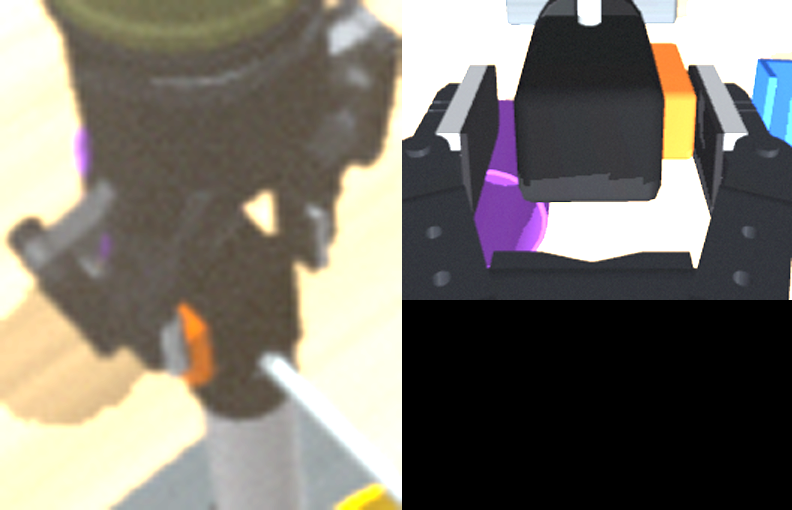

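The wrist view shows the handle well between the pads. In the scene view the pad end is now at (172,370), beside the lower half of the button, with clear space under the palm at (260,210). I'll go 12 mm further down and then test the squeeze.

Request:
{"name": "send_rows", "arguments": {
  "increments": [
    {"gripper": 62, "xyz": [0, 0, 0.15], "dr": [0, 0, 0]},
    {"gripper": 62, "xyz": [0, 0, 0.15], "dr": [0, 0, 0]},
    {"gripper": 62, "xyz": [0, 0, 0.1], "dr": [0, 0, 0]},
    {"gripper": 58, "xyz": [0, 0, 0], "dr": [0, 0, 0]},
    {"gripper": 54, "xyz": [0, 0, 0], "dr": [0, 0, 0]},
    {"gripper": 52, "xyz": [0, 0, 0], "dr": [0, 0, 0]},
    {"gripper": 50, "xyz": [0, 0, 0], "dr": [0, 0, 0]},
    {"gripper": 50, "xyz": [0, 0, 0], "dr": [0, 0, 0]},
    {"gripper": 50, "xyz": [0, 0, 0], "dr": [0, 0, 0]}
  ]
}}

```text
clock: 6.78
tcp_pos: [553.3, -27.9, 115.1]
ee_rot: [0.001, 1.0, 0.004, -0.0]
contact_force: [-0.6, -5.6, 0.7]
finger_gap: 42.7
grip_force: 2.6
```

Request:
{"name": "send_rows", "arguments": {
  "increments": [
    {"gripper": 47, "xyz": [0, 0, 0], "dr": [0, 0, 0]},
    {"gripper": 44, "xyz": [0, 0, 0], "dr": [0, 0, 0]},
    {"gripper": 30, "xyz": [0, 0, 0], "dr": [0, 0, 0]},
    {"gripper": 0, "xyz": [0, 0, 0], "dr": [0, 0, 0]},
    {"gripper": 0, "xyz": [0, 0, 0], "dr": [0, 0, 0]},
    {"gripper": 0, "xyz": [0, 0, 0], "dr": [0, 0, 0]},
    {"gripper": 0, "xyz": [0, 0, 0], "dr": [0, 0, 0]}
  ]
}}

```text
clock: 7.37
tcp_pos: [553.5, -26.4, 115.9]
ee_rot: [0.0, 1.0, 0.005, 0.0]
contact_force: [-3.1, -1.0, 7.2]
finger_gap: 35.4
grip_force: 62.0
```

```bash
python3 - <<'E'
from h import *
w=cap('wrist')['color'];c=cap('scene');k=6
sc=cv2.resize(c['color'][175:260,205:272],None,fx=k,fy=k,interpolation=2)
sc=np.clip(sc.astype(float)*2.5,0,255).astype('uint8')
ww=np.clip(cv2.resize(w[200:420,150:410],None,fx=1.5,fy=1.5,interpolation=2).astype(float)*2.5,0,255).astype('uint8')
A=np.zeros((510,792,3),'uint8');A[:len(sc),:sc.shape[1]]=sc;A[:len(ww),sc.shape[1]:]=ww
cv2.imwrite('pics/j.png',A[:,:,::-1])
E
```

```text
(no output)
```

View pics/j.png

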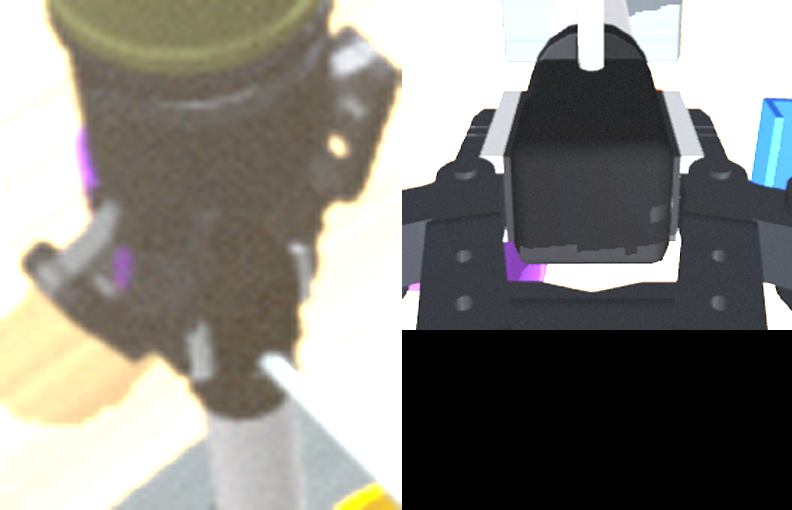

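The pads now clamp both sides of the handle and hide the button at (200,345). I'll start with a small, gentle lift to check that the lock has let go.

Request:
{"name": "send_rows", "arguments": {
  "increments": [
    {"gripper": 0, "xyz": [0, 0, -0.02], "dr": [0, 0, 0]},
    {"gripper": 0, "xyz": [0, 0, -0.03], "dr": [0, 0, 0]},
    {"gripper": 0, "xyz": [0, 0, -0.05], "dr": [0, 0, 0]},
    {"gripper": 0, "xyz": [0, 0, -0.05], "dr": [0, 0, 0]},
    {"gripper": 0, "xyz": [0, 0, -0.03], "dr": [0, 0, 0]},
    {"gripper": 0, "xyz": [0, 0, -0.02], "dr": [0, 0, 0]},
    {"gripper": 0, "xyz": [0, 0, 0], "dr": [0, 0, 0]}
  ]
}}

```text
clock: 8.05
tcp_pos: [553.4, -26.4, 121.1]
ee_rot: [-0.0, 1.0, 0.005, -0.0]
contact_force: [-0.7, 2.1, -1.4]
finger_gap: 35.3
grip_force: 61.3
```

Request:
{"name": "send_rows", "arguments": {
  "increments": [
    {"gripper": 0, "xyz": [0, 0, -0.03], "dr": [0, 0, 0]},
    {"gripper": 0, "xyz": [0, 0, -0.06], "dr": [0, 0, 0]},
    {"gripper": 0, "xyz": [0, 0, -0.09], "dr": [0, 0, 0]},
    {"gripper": 0, "xyz": [0, 0, -0.12], "dr": [0, 0, 0]},
    {"gripper": 0, "xyz": [0, 0, -0.12], "dr": [0, 0, 0]},
    {"gripper": 0, "xyz": [0, 0, -0.12], "dr": [0, 0, 0]},
    {"gripper": 0, "xyz": [0, 0, -0.12], "dr": [0, 0, 0]},
    {"gripper": 0, "xyz": [0, 0, -0.12], "dr": [0, 0, 0]},
    {"gripper": 0, "xyz": [0, 0, -0.12], "dr": [0, 0, 0]},
    {"gripper": 0, "xyz": [0, 0, -0.12], "dr": [0, 0, 0]},
    {"gripper": 0, "xyz": [0, 0, -0.12], "dr": [0, 0, 0]},
    {"gripper": 0, "xyz": [0, 0, -0.12], "dr": [0, 0, 0]},
    {"gripper": 0, "xyz": [0, 0, -0.12], "dr": [0, 0, 0]},
    {"gripper": 0, "xyz": [0, 0, -0.12], "dr": [0, 0, 0]},
    {"gripper": 0, "xyz": [0, 0, -0.12], "dr": [0, 0, 0]},
    {"gripper": 0, "xyz": [0, 0, -0.12], "dr": [0, 0, 0]},
    {"gripper": 0, "xyz": [0, 0, -0.12], "dr": [0, 0, 0]},
    {"gripper": 0, "xyz": [0, 0, -0.12], "dr": [0, 0, 0]},
    {"gripper": 0, "xyz": [0, 0, -0.12], "dr": [0, 0, 0]},
    {"gripper": 0, "xyz": [0, 0, -0.12], "dr": [0, 0, 0]}
  ]
}}

```text
clock: 9.72
tcp_pos: [553.4, -26.4, 188.0]
ee_rot: [-0.0, 1.0, 0.004, 0.0]
contact_force: [0.5, 4.9, -4.5]
finger_gap: 35.2
grip_force: 61.5
```

Request:
{"name": "send_rows", "arguments": {
  "increments": [
    {"gripper": 0, "xyz": [0, 0, -0.12], "dr": [0, 0, 0]},
    {"gripper": 0, "xyz": [0, 0, -0.12], "dr": [0, 0, 0]},
    {"gripper": 0, "xyz": [0, 0, -0.12], "dr": [0, 0, 0]},
    {"gripper": 0, "xyz": [0, 0, -0.12], "dr": [0, 0, 0]},
    {"gripper": 0, "xyz": [0, 0, -0.12], "dr": [0, 0, 0]},
    {"gripper": 0, "xyz": [0, 0, -0.12], "dr": [0, 0, 0]},
    {"gripper": 0, "xyz": [0, 0, -0.12], "dr": [0, 0, 0]},
    {"gripper": 0, "xyz": [0, 0, -0.1], "dr": [0, 0, 0]},
    {"gripper": 0, "xyz": [0, 0, -0.08], "dr": [0, 0, 0]},
    {"gripper": 0, "xyz": [0, 0, -0.06], "dr": [0, 0, 0]},
    {"gripper": 0, "xyz": [0, 0, -0.05], "dr": [0, 0, 0]},
    {"gripper": 0, "xyz": [0, 0, -0.04], "dr": [0, 0, 0]},
    {"gripper": 0, "xyz": [0, 0, -0.03], "dr": [0, 0, 0]},
    {"gripper": 0, "xyz": [0, 0, -0.03], "dr": [0, 0, 0]},
    {"gripper": 0, "xyz": [0, 0, -0.01], "dr": [0, 0, 0]},
    {"gripper": 0, "xyz": [0, 0, 0], "dr": [0, 0, 0]},
    {"gripper": 0, "xyz": [0, 0, 0], "dr": [0, 0, 0]}
  ]
}}

```text
clock: 11.13
tcp_pos: [553.4, -26.4, 225.2]
ee_rot: [-0.0, 1.0, 0.004, 0.0]
contact_force: [-0.3, 4.9, -2.8]
finger_gap: 35.2
grip_force: 61.5
```

Request:
{"name": "send_rows", "arguments": {
  "increments": [
    {"gripper": 0, "xyz": [0, 0, -0.015], "dr": [0, 0, 0]},
    {"gripper": 0, "xyz": [0, 0, -0.01], "dr": [0, 0, 0]},
    {"gripper": 0, "xyz": [0, 0, 0], "dr": [0, 0, 0]},
    {"gripper": 0, "xyz": [0, 0, 0], "dr": [0, 0, 0]}
  ]
}}

```text
clock: 11.47
tcp_pos: [553.4, -26.5, 225.9]
ee_rot: [-0.0, 1.0, 0.004, 0.0]
contact_force: [-0.2, 5.2, -2.4]
finger_gap: 35.1
grip_force: 61.5
```

```bash
python3 - <<'E'
from h import *
for i in range(3):
    w=cap('wrist')['color'];c=cap('scene');s=r.get_state();print(s['tcp_pos'],s['contact_force'],s['finger_gap'],s['clock'])
A=np.hstack([cv2.resize(c['color'][150:330,180:360],(400,400),interpolation=2),cv2.resize(w,(400,400))])
cv2.imwrite('pics/k.png',np.clip(A[:,:,::-1]*1.5,0,255))
E
```

```text
[553.39465811 -26.44650287 225.88409006] [-0.06476653  5.85855416 -1.59800724] 35.301471370370116 11.5667
[553.43811645 -26.44664118 225.9075373 ] [ 0.06171808  4.0839304  -3.2780506 ] 35.46803083399168 11.6667
[553.42077195 -26.45833987 225.90676704] [-0.3655801   4.27608142 -3.95744954] 35.928844777475504 11.7667[ WARN:0@1.924] global loadsave.cpp:1063 imwrite_ Unsupported depth image for selected encoder is fallbacked to CV_8U.
```

View pics/k.png

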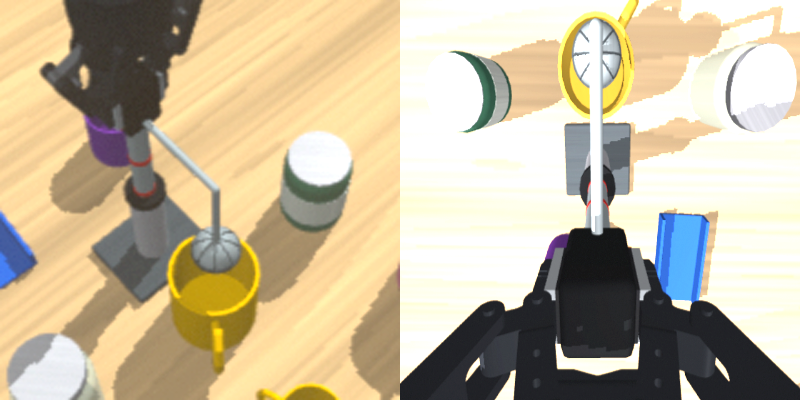

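Both red bands at (140,160) and (148,187) are out and the ball hangs clear of the mug at (215,250). A last slight creep upward should find the end of travel.

Request:
{"name": "send_rows", "arguments": {
  "increments": [
    {"gripper": 0, "xyz": [0, 0, -0.01], "dr": [0, 0, 0]},
    {"gripper": 0, "xyz": [0, 0, -0.01], "dr": [0, 0, 0]},
    {"gripper": 0, "xyz": [0, 0, 0], "dr": [0, 0, 0]},
    {"gripper": 0, "xyz": [0, 0, 0], "dr": [0, 0, 0]},
    {"gripper": 0, "xyz": [0, 0, 0], "dr": [0, 0, 0]}
  ]
}}

```text
clock: 12.18
tcp_pos: [553.4, -26.5, 226.5]
ee_rot: [-0.0, 1.0, 0.004, 0.0]
contact_force: [-0.6, 3.9, -2.8]
finger_gap: 35.7
grip_force: 61.5
```

Request:
{"name": "send_rows", "arguments": {
  "increments": [
    {"gripper": 0, "xyz": [0, 0, -0.01], "dr": [0, 0, 0]},
    {"gripper": 0, "xyz": [0, 0, -0.01], "dr": [0, 0, 0]},
    {"gripper": 0, "xyz": [0, 0, 0], "dr": [0, 0, 0]},
    {"gripper": 0, "xyz": [0, 0, 0], "dr": [0, 0, 0]}
  ]
}}

```text
clock: 12.52
tcp_pos: [553.4, -26.4, 227.0]
ee_rot: [-0.0, 1.0, 0.004, 0.0]
contact_force: [1.1, 4.5, -4.6]
finger_gap: 35.5
grip_force: 61.5
```

Request:
{"name": "send_rows", "arguments": {
  "increments": [
    {"gripper": 0, "xyz": [0, 0, -0.01], "dr": [0, 0, 0]},
    {"gripper": 0, "xyz": [0, 0, -0.01], "dr": [0, 0, 0]},
    {"gripper": 0, "xyz": [0, 0, 0], "dr": [0, 0, 0]},
    {"gripper": 0, "xyz": [0, 0, 0], "dr": [0, 0, 0]}
  ]
}}

```text
clock: 12.85
tcp_pos: [553.4, -26.4, 227.0]
ee_rot: [-0.0, 1.0, 0.004, -0.0]
contact_force: [2.6, 5.4, -8.5]
finger_gap: 35.4
grip_force: 61.2
```

The end of travel is at 227.0. I'll ease back about 1 mm so the grip carries the load rather than the end stop.

Request:
{"name": "send_rows", "arguments": {
  "increments": [
    {"gripper": 0, "xyz": [0, 0, 0.015], "dr": [0, 0, 0]},
    {"gripper": 0, "xyz": [0, 0, 0.015], "dr": [0, 0, 0]},
    {"gripper": 0, "xyz": [0, 0, 0], "dr": [0, 0, 0]},
    {"gripper": 0, "xyz": [0, 0, 0], "dr": [0, 0, 0]},
    {"gripper": 0, "xyz": [0, 0, 0], "dr": [0, 0, 0]},
    {"gripper": 0, "xyz": [0, 0, 0], "dr": [0, 0, 0]}
  ]
}}

```text
clock: 13.35
tcp_pos: [553.4, -26.5, 226.8]
ee_rot: [-0.0, 1.0, 0.004, 0.0]
contact_force: [-0.5, 5.7, -2.8]
finger_gap: 35.5
grip_force: 61.8
```

```bash
python3 - <<'E'
from h import *
s=r.get_state();print(s['tcp_pos'],s['contact_force'],s['finger_gap'],s['grip_force'])
if 226<s['tcp_pos'][2]<227.1: print(r.hand_in())
E
```

```text
[553.40925113 -26.45114789 226.80513579] [-0.45218238  5.73475461 -2.7615103 ] 35.480400086674116 61.841446459293365
the job is handed in; nothing more can be done
None
```

I handed the job in with the handle held at the second stop: the last picture shows both red bands out and the ball clear of the mug, and the button is squeezed at about 62 N with the grip carrying the load. No verdict came back, and the finger gap read about 35 mm rather than the expected 40, so the button depth is inferred from the rod sliding freely.

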